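# Snug down a copper canister's lid before the drive

### The job

The copper wares are being loaded on the pickup, and the canister with the brass knob still has a loose screw lid. Turn that lid clockwise by its knob until it bites snug, with the white pointer on the lid at the red mark on the rim, stop there without overtightening, and let go. The black-knobbed canister is already tight: leave its lid as it is.

Things in the scene. Friction and masses are not known exactly. Their poses are not given: they have to be found in the camera images.
- brass_can_knob (a point): Centre (half-way up) of the round brass knob, 42 mm diameter, 38 mm tall, on the loose lid of the target: a copper canister fixed upright in a wooden cradle bolted to the deck. The lid's top is 19 mm below this point, the brass rim flange (132 mm diameter) 34 mm, the deck 155 mm. z up. White strips on lid and knob top are the pointer; a red mark on the flange shows where it should end.
- brass_can_lid (a joint): Turn of that lid on its thread (rad), growing clockwise from above (tightening), at constant height. Starts at 0.1 to 0.6; drag 0.2 N m until the thread's end at 1.15, where the lid meets its gasket and bites. From there all further turning shows in joint brass_can_gasket, and the torque rises. The lid's whole turn is the sum of the two; 1.40 = pointer at the red mark.
- black_can_lid (a joint): Turn of the lid of the bystander canister (rad, same sense; 1.4 = pointer at its red mark): same shape and sizes, but a black knob; it may stand left or right of the target. It starts tight, at 1.3 to 1.4, and is to be left so.
- brass_can_gasket (a joint): Twist of the rubber gasket ring by the lid after the bite (rad, clockwise); 0 until the lid meets it. The torque is then 0.25 N m + 0.75 N m per rad. 0.25 = pointer at the red mark = snug (0.44 N m); let go beyond about 0.3 it springs back to there. Felt while turning; at rest friction masks it. Beyond 0.5 (14 degrees past the mark) it is overtightened.
Not all that is in view belongs to the job. Leave any blue or pink look-alike of the part that bears black_can_lid alone. What is shaped like the part that bears brass_can_knob but purple is not meant.

How it is judged (in metres and radians):
At the end, for the whole second after the job is handed in: The brass-knobbed lid is at the end of its thread (beyond 1.1 rad) and rests snug on its gasket, the gasket twisted by 0.07 to 0.5 rad (pointer from 10 degrees short of the red mark to 14 degrees past it) and no longer moving; the black-knobbed lid is still tight, between 1.2 and 1.55 rad (value of joint brass_can_lid above 1.1 rad and value of joint brass_can_gasket between 0.07 and 0.5 rad and velocity of joint brass_can_gasket between -0.05 and 0.05 rad/s and value of joint black_can_lid between 1.2 and 1.55 rad); the robot touches nothing.
It fails at once if the brass-knobbed lid is overtightened: the gasket twisted beyond 0.5 rad, 14 degrees past the mark (value of joint brass_can_gasket above 0.5 rad).
It fails at once if the black-knobbed lid is turned out of its tight place: below 1.2 or beyond 1.55 rad (value of joint black_can_lid below 1.2 rad or value of joint black_can_lid above 1.55 rad).
It also fails if it takes over 32 s, if anything falls off the work surface, if the arm or the gripper's body presses on something with over 40 N, if the wrist force passes 120 N, or if a joint passes its speed limit or range.

### The arm

A 6-joint arm with a two-finger parallel gripper is mounted at the origin on the work surface. World frame = base frame: x ahead of the robot, y to its left, z up, the work surface at z = 0. Lengths are in mm, angles in rad, forces in N, time in s.
With the tool pointing down it reaches from about 275 to 750 mm from the base axis. Payload 10.2 kg.
Tool frame: the origin (TCP) lies midway between the tips of the shut fingers; the grasp point (between the pads) lies 19 mm behind it (env.tcp_to_grasp is the distance from the TCP to the grasp point, in mm); z points along the fingers, y is the line along which they close (so a half turn about z gives the same grasp; the last joint's range is limited). The gripper opens to 88 mm and grips with 3 to 60 N. Pads are 18 mm wide; open, the fingers measure 123 mm over their backs; the gripper's body (75 mm by 187 mm) begins 45 mm behind the grasp point.
Start: joints at [-1.503, 0.313, 1.498, -0, 1.331, -0.223], TCP at [150.514, -502.968, 213.92] pointing down, gripper open.
Joint ranges: [-2.94, 2.94], [-0.97, 2.17], [0.19, 2.56], [-1.23, 4.37], [0.02, 3.11], [-2.88, 2.88]. Speed limits (rad/s): [2.39, 2.39, 3.01, 3.14, 3.14, 3.14].

### API

Orientations are given as a unit quaternion [x, y, z, w].
In Python, from bench import env gives the robot as it stands.
- The arm moves only by the tool move_arm, never from a script. Its argument "deltas" is one flat list of numbers, 6 for each row, row after row: the shift along the tool's x, y, z in mm, then the turn, a rotation vector about the tool's x, y, z in degrees. A call has 1 to 10 rows; each row shifts and turns the commanded pose from where the row before left it, along the tool's axes as they then stand; what a row does not reach is not made up. A row lasts 1/10 s, in which the tool goes at most 50 mm and 8.59 degrees, less where a joint would pass 70% of its speed; a pose out of reach is approached as far as the arm can. A call is refused whole if a number of a shift passes 50 or a number of a turn 8.59, either way. A call with a gripper value outside its range is refused whole. "gripper" is the opening in per cent of the stroke, from 0 (shut) to 100 (fully open), set as the call begins (left out, the last holds). The fingers move at their own pace and stop on an object; the grip force is fixed at half the most. Time passes only in rows, so rows that do not move let the fingers close. It gives the time, the measured TCP pose, the force, the opening and the grip force at its end, in the units of the state.
- env.sense(): the state, without advancing time (a new reading comes with each control period).
- env.snapshot(name): name is "scene" or "side" or "wrist"; returns the picture (420x560x3 uint8, red, green, blue); there is no depth.
- env.get_calibration(name): a dict with "camera_matrix" (3x3 intrinsics, pixels), "world_from_camera" (4x4, takes a point from camera to world coordinates). Camera axes: x right, y down, z forward; pixel columns grow to the right and rows downward; lengths in mm; the calibration is good to about 2 mm. The wrist camera is an equidistant fisheye: a pixel r from the principal point sees the ray r / f radians off the axis. A picture is of the moment at which its call begins: read the wrist's pose just before it. get_calibration takes no time and is no camera call; for the wrist camera it gives the pose at the moment of the call.
- env.hand_in(): hands the job in; it is judged then, once.
The state is a dict: "t": time; "joints": joint angles; "joint_vel": joint speeds; "effort": joint torques, N m; "position": TCP position; "ee_rot": TCP orientation; "contact_force": force on the tool from outside, world axes, zero at the start; "wrist_torque": the same for the moment, N m; "width": finger opening in mm; "gripper_force": force on a finger pad.
Only numpy, scipy, OpenCV 4.12 (cv2) and the standard library are available. Lean on these libraries where they do the work, as an engineer would, in place of code of your own. Each camera call takes 0.05 s, during which the arm holds its last target. There are 200 camera calls.

## Working session

There is one attempt and no reset: what is moved stays moved. The work goes in short steps, Python scripts to look and compute and a tool call to move; the robot and the scene stay as the last step left them, time stands still between calls to the robot, and variables do not carry over. Pictures are saved under pics/ and viewed, at most 10 in all, crops included, and the job is handed in when it is done.

Besides the shell and the picture viewer there is one more tool, called by a JSON object that holds its "api" and its "payload", one argument or row to a line. move_arm: Moves the arm, as the interface text tells. Its arguments: {"type":"object","properties":{"deltas":{"type":"array","items":{"type":"number"}},"gripper":{"type":"number"}},"required":["deltas"]}

```bash
mkdir -p pics; python3 - <<'E'
from bench import env
import cv2,numpy as np
a=env.snapshot("scene");b=env.snapshot("side")
for n,i in(("scene",a),("side",b)):cv2.imwrite(f"pics/{n}.png",i[:,:,::-1])
cv2.imwrite("pics/both.png",np.vstack([cv2.resize(a,(400,300)),cv2.resize(b,(400,300))])[:,:,::-1])
for n in("scene","side"):print(env.get_calibration(n))
print(env.sense())
E
```

```text
{'camera_matrix': array([[446.99617847,   0.        , 284.82792108],
       [  0.        , 446.99617847, 205.14583945],
       [  0.        ,   0.        ,   1.        ]]), 'world_from_camera': array([[-1.62534609e-01,  9.32095103e-01, -3.23699274e-01,
         7.87563365e+02],
       [ 9.86692633e-01,  1.52045345e-01, -5.76182316e-02,
        -8.44763697e+01],
       [-4.48870357e-03, -3.28756646e-01, -9.44404002e-01,
         1.16074578e+03],
       [ 0.00000000e+00,  0.00000000e+00,  0.00000000e+00,
         1.00000000e+00]])}
{'camera_matrix': array([[544.13470512,   0.        , 276.92169565],
       [  0.        , 544.13470512, 212.72786501],
       [  0.        ,   0.        ,   1.        ]]), 'world_from_camera': array([[-9.77741684e-01,  2.00958045e-01, -6.03080638e-02,
         5.40044802e+02],
       [ 2.09747466e-01,  9.29046022e-01, -3.04761364e-01,
         2.67067545e+02],
       [-5.21528129e-03, -3.10627353e-01, -9.50517463e-01,
         1.48264472e+03],
       [ 0.00000000e+00,  0.00000000e+00,  0.00000000e+00,
         1.00000000e+00]])}
{'t': 0.1, 'joints': array([-1.50341280e+00,  3.13432288e-01,  1.49830043e+00, -1.68743431e-05,
        1.33094844e+00, -2.23386343e-01]), 'joint_vel': array([ 0.00054011, -0.00163402, -0.00172861,  0.00037563, -0.0003675 ,
       -0.00014956]), 'effort': array([ 3.33734359e-03, -4.02809787e+01, -2.52644777e+01,  6.95155235e-02,
        3.41751496e-02, -7.32884882e-05]), 'position': array([ 150.48833877, -502.74776964,  213.42157262]), 'ee_rot': array([ 9.89449775e-01,  1.44875282e-01,  3.42396802e-05, -5.43234883e-04]), 'contact_force': array([-0.35830292,  0.11013154, -0.45648277]), 'wrist_torque': array([ 0.02029456, -0.02385521, -0.012408  ]), 'gripper_force': 0.0, 'width': 88.05687739575157}
```

View pics/scene.png

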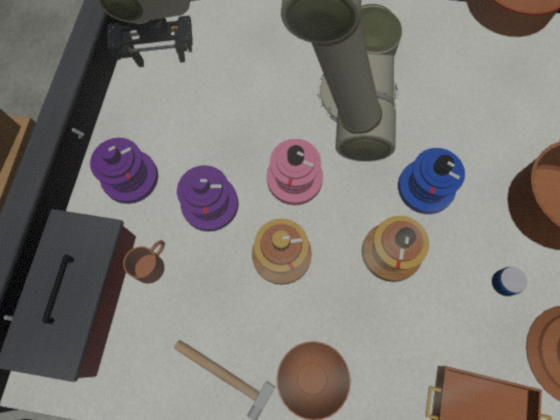

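View pics/side.png

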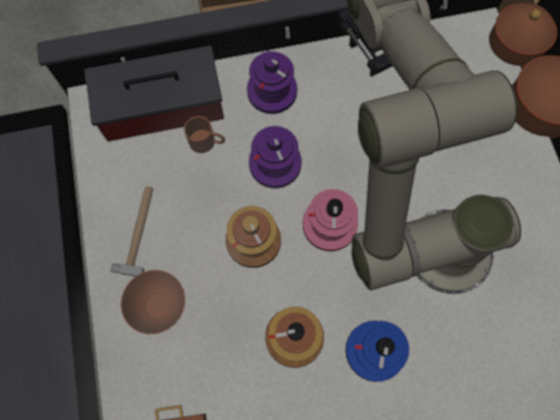

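The scene view has the brass knob at about (281,240), its pointer towards (297,240) and the red mark near (291,265). In the side view the knob is at about (251,226), its pointer towards (260,240) and the red mark near (236,240).

```bash
cat > h.py <<'E'
import numpy as np
def ray(cal,u,v):
    K=cal["camera_matrix"];T=cal["world_from_camera"]
    d=T[:3,:3]@np.linalg.solve(K,[u,v,1.]);return T[:3,3],d/np.linalg.norm(d)
def plane(cal,u,v,z):
    o,d=ray(cal,u,v);return o+d*(z-o[2])/d[2]
def two(r1,r2):
    (o,d),(p,e)=r1,r2
    s=np.linalg.lstsq(np.c_[d,-e],p-o,rcond=None)[0]
    a,b=o+s[0]*d,p+s[1]*e;return (a+b)/2,np.linalg.norm(a-b)
E
python3 - <<'E'
from bench import env
from h import *
import cv2
C,S=env.get_calibration("scene"),env.get_calibration("side")
print("knob",two(ray(C,281,240),ray(S,251,226)),plane(C,281,240,155),plane(S,251,226,155))
print("red",plane(C,291.5,265,121),plane(S,236,240,121))
print("ptr tip",plane(C,298,240,136),plane(S,261,241,136))
a,b=cv2.imread("pics/scene.png"),cv2.imread("pics/side.png")
f=lambda i,x,y:cv2.resize(i[y-45:y+45,x-45:x+45],(390,390),interpolation=cv2.INTER_CUBIC)
cv2.imwrite("pics/crop.png",np.hstack([f(a,281,247),f(b,252,235)]))
E
```

```text
knob (array([ 527.26893639, -140.64124377,  147.33729884]), np.float64(1.3506204184692936)) [ 528.73623579 -140.68647538  155.        ] [ 527.80797039 -137.79461553  155.        ]
red [ 575.81025517 -108.17564901  121.        ] [ 572.89133647 -119.23684815  121.        ]
ptr tip [ 517.36383516 -102.10182165  136.        ] [510.42654925 -98.85497472 136.        ]
```

View pics/crop.png

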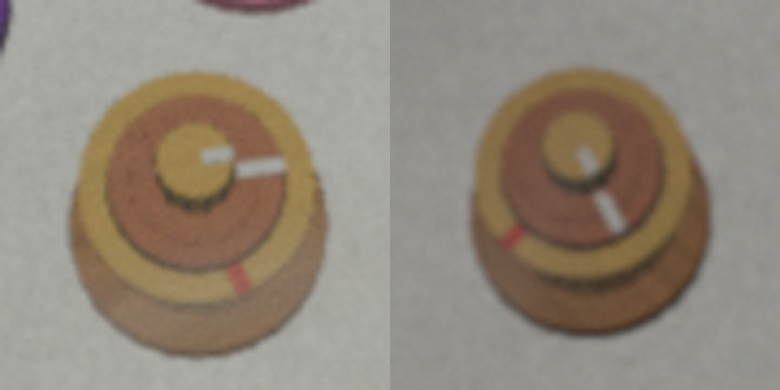

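The crop shows the knob top at crop (193,158) in the scene half and (190,138) in the side half. The lid strip ends at (284,163) and (225,230), and the red mark is at (240,279) and (123,237).

```bash
python3 - <<'E'
from bench import env
from h import *
C,S=env.get_calibration("scene"),env.get_calibration("side")
k=390/90
f=lambda x,y:(236+x/k-.5,202+y/k-.5); g=lambda x,y:(207+x/k-.5,190+y/k-.5)
kt=two(ray(C,*f(193,158)),ray(S,*g(190,138)));print(kt)
for n,c,t,p,r in(("scene",C,f(193,158),f(284,163),f(240,279)),("side",S,g(190,138),g(225,230),g(123,237))):
    K=plane(c,*t,174);P=plane(c,*p,136.5);R=plane(c,*r,121)
    a=lambda v:np.degrees(np.arctan2(*(v-K)[1::-1]))
    print(n,K,"ptr",a(P),np.hypot(*(P-K)[:2]),"red",a(R),np.hypot(*(R-K)[:2]),"to turn cw",a(P)-a(R))
s=env.sense();from scipy.spatial.transform import Rotation as Ro
print(Ro.from_quat(s["ee_rot"]).as_matrix())
E
```

```text
(array([ 528.11544339, -143.53157515,  173.42762137]), np.float64(2.6326666389030455))
scene [ 529.25563949 -142.5794465   174.        ] ptr 107.66867695603725 49.58137446068691 red 34.278364760441704 59.13851247944432 to turn cw 73.39031219559554
side [ 527.20434637 -144.34473485  174.        ] ptr 101.10686029223821 49.24336039038733 red 35.067741140172544 61.82596226728006 to turn cw 66.03911915206567
[[ 9.58022303e-01  2.86693667e-01 -8.96457255e-05]
 [ 2.86693592e-01 -9.58021715e-01  1.08492823e-03]
 [ 2.25159501e-04 -1.06508630e-03 -9.99999407e-01]]
```

Knob found: x 528, y −143.5, top z about 174 as expected. About 70° is left to turn, so the lid starts near 0.18 rad. Moving above it now.

{"api": "move_arm", "payload": {
  "deltas": [0,0,-30,0,0,0,39,-20,0,0,0,0,39,-20,0,0,0,0,39,-20,0,0,0,0,39,-20,0,0,0,0,39,-20,0,0,0,0,39,-20,0,0,0,0,39,-20,0,0,0,0,39,-20,0,0,0,0,39,-20,0,0,0,0],
  "gripper": 100
}}

```text
t: 1.1
position: [436.2, -228.3, 243.8]
ee_rot: [0.989, 0.145, -0.0, -0.0]
contact_force: [0.2, -0.8, 0.0]
width: 88.1
gripper_force: 0.0
```

{"api": "move_arm", "payload": {
  "deltas": [39,-20,0,0,0,0,39,-19,0,0,0,0,36,-17,0,0,0,0,0,0,0,0,0,0,0,0,0,0,0,0,0,0,0,0,0,0]
}}

```text
t: 1.7
position: [527.7, -144.2, 243.8]
ee_rot: [0.99, 0.144, -0.0, -0.0]
contact_force: [-0.5, -1.0, 0.1]
width: 87.8
gripper_force: 0.0
```

```bash
python3 - <<'E'
from bench import env
from scipy.spatial.transform import Rotation as Ro
import cv2
s=env.sense();c=env.get_calibration("wrist");i=env.snapshot("wrist")
cv2.imwrite("pics/w1.png",i[:,:,::-1])
print(s["t"],s["joints"],s["position"]);print(Ro.from_quat(s["ee_rot"]).as_matrix(),c)
E
```

```text
1.7 [-4.80818336e-01  3.42947983e-01  1.37847344e+00 -2.52482720e-04
  1.42070902e+00  8.00076589e-01] [ 527.73171409 -144.19597555  243.76203038]
[[ 9.58261088e-01  2.85893926e-01 -5.92272113e-04]
 [ 2.85893991e-01 -9.58261251e-01  2.73899965e-05]
 [-5.59720782e-04 -1.95573806e-04 -9.99999824e-01]] {'camera_matrix': array([[325.1922621 ,   0.        , 278.3605774 ],
       [  0.        , 325.1922621 , 203.93671939],
       [  0.        ,   0.        ,   1.        ]]), 'world_from_camera': array([[ 2.85940291e-01, -9.22454955e-01, -2.59451356e-01,
         5.94984138e+02],
       [-9.58245978e-01, -2.75731790e-01, -7.57405109e-02,
        -1.24170214e+02],
       [-1.67177731e-03,  2.70275483e-01, -9.62781579e-01,
         4.13562840e+02],
       [ 0.00000000e+00,  0.00000000e+00,  0.00000000e+00,
         1.00000000e+00]])}
```

View pics/w1.png

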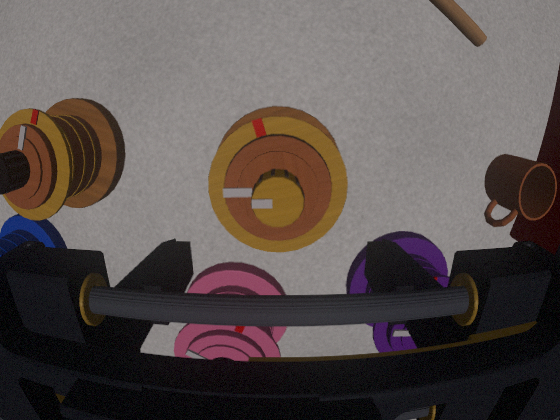

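The wrist view shows the knob top at (277,202), the lid strip's outer end at (224,193) and the red mark at (260,128).

```bash
cat >> h.py <<'E'
def fish(cal,u,v,z):
    K=cal["camera_matrix"];T=cal["world_from_camera"]
    p=np.array([u-K[0,2],v-K[1,2]]);r=np.hypot(*p);t=r/K[0,0]
    d=T[:3,:3]@np.r_[p/r*np.sin(t),np.cos(t)];o=T[:3,3];return o+d*(z-o[2])/d[2]
E
python3 - <<'E'
from bench import env
from h import *
c=env.get_calibration("wrist")
K,P,R=fish(c,277,202,174),fish(c,224,193,136.5),fish(c,260,128,121)
a=lambda v:np.degrees(np.arctan2(*(v-K)[1::-1]))
print(K,P,R,np.hypot(*(P-K)[:2]),np.hypot(*(R-K)[:2]),a(P),a(R),a(P)-a(R))
E
```

```text
[ 531.54200777 -141.78254318  174.        ] [516.14682679 -97.14577048 136.5       ] [ 578.95803959 -111.53849887  121.        ] 47.21708456831573 56.24039731525504 109.02926594565237 32.53153378233223 76.49773216332014
```

{"api": "move_arm", "payload": {
  "deltas": [2,-1,25,0,0,0,0,0,25,0,0,0,0,0,25,0,0,0,0,0,15,0,0,0,0,0,8,0,0,0,0,0,0,0,0,0,0,0,0,0,0,0]
}}

```text
t: 2.45
position: [530.1, -142.6, 146.8]
ee_rot: [0.989, 0.145, 0.001, 0.0]
contact_force: [0.8, 0.0, 0.2]
width: 88.3
gripper_force: 0.0
```

{"api": "move_arm", "payload": {
  "deltas": [0,0,0,0,0,0,0,0,0,0,0,0,0,0,0,0,0,0,0,0,0,0,0,0,0,0,0,0,0,0,0,0,0,0,0,0,0,0,0,0,0,0,0,0,0,0,0,0],
  "gripper": 0
}}

```text
t: 3.25
position: [530.1, -142.4, 146.0]
ee_rot: [0.989, 0.145, 0.0, 0.0]
contact_force: [1.0, -1.9, -0.2]
width: 40.0
gripper_force: 30.0
```

{"api": "move_arm", "payload": {
  "deltas": [0,0,0,0,0,4,0,0,0,0,0,4,0,0,0,0,0,4,0,0,0,0,0,4,0,0,0,0,0,4,0,0,0,0,0,4,0,0,0,0,0,4,0,0,0,0,0,4,0,0,0,0,0,4,0,0,0,0,0,4]
}}

```text
t: 4.25
position: [530.1, -142.3, 146.0]
ee_rot: [0.979, -0.204, 0.0, 0.0]
contact_force: [1.0, -2.4, 0.4]
width: 40.0
gripper_force: 30.0
```

```bash
python3 - <<'E'
from bench import env
import cv2
s=env.sense();i=env.snapshot("wrist")
cv2.imwrite("pics/w2.png",i[:,:,::-1])
print(s["t"],s["joints"],s["position"],s["contact_force"],s["wrist_torque"],s["width"])
E
```

```text
4.25 [-4.75592830e-01  4.24964883e-01  1.52248484e+00 -4.18636698e-04
  1.19352266e+00  1.50523030e+00] [ 530.08439145 -142.30648131  146.01651358] [ 0.99431237 -2.4283761   0.37906101] [-0.27606559 -0.08641837  0.23229806] 40.03962251959099
```

View pics/w2.png

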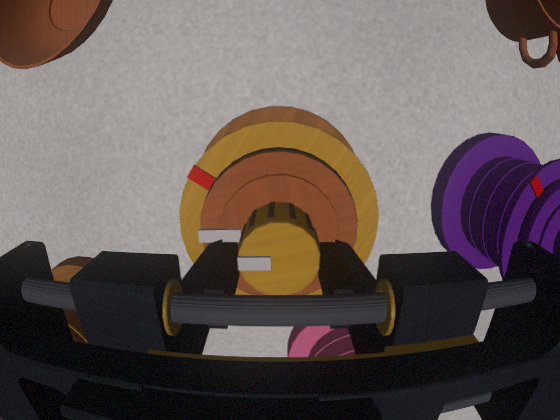

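The lid follows the grip with plain drag torque (0.23 N m). The pointer end is at (200,236) and the red mark at (202,178), so I'll turn on and watch the torque.

```bash
python3 - <<'E'
from bench import env
from h import *
c=env.get_calibration("wrist")
K=np.array([530,-142.5,0])
P,R=fish(c,200,236,136.5),fish(c,202,178,121)
a=lambda v:np.degrees(np.arctan2(*(v-K)[1::-1]))
print(P,R,np.hypot(*(P-K)[:2]),np.hypot(*(R-K)[:2]),a(P),a(R),a(P)-a(R),fish(c,280,255,174))
E
```

```text
[548.76693871 -98.0954233  136.5       ] [ 578.59074239 -110.97620304  121.        ] 48.2075141447494 57.92072186246317 67.08936775750226 32.97394979043461 34.11541796706765 [ 534.276937   -144.26625476  174.        ]
```

{"api": "move_arm", "payload": {
  "deltas": [0,0,0,0,0,3,0,0,0,0,0,3,0,0,0,0,0,3,0,0,0,0,0,3,0,0,0,0,0,3,0,0,0,0,0,2]
}}

```text
t: 4.9
position: [530.1, -142.3, 146.0]
ee_rot: [0.939, -0.345, 0.0, 0.0]
contact_force: [1.1, -1.7, -0.7]
width: 39.9
gripper_force: 30.0
```

```bash
python3 -c "
from bench import env
s=env.sense();print(s['joints'],s['wrist_torque'])"
```

```text
[-4.75579584e-01  4.24993990e-01  1.52251333e+00 -2.93608901e-04
  1.19350225e+00  1.79961148e+00] [-0.29880596 -0.18499805  0.21119957]
```

{"api": "move_arm", "payload": {
  "deltas": [0,0,0,0,0,2,0,0,0,0,0,2,0,0,0,0,0,2]
}}

```text
t: 5.2
position: [530.1, -142.3, 146.0]
ee_rot: [0.919, -0.393, 0.0, 0.0]
contact_force: [1.1, -3.2, -0.7]
width: 39.7
gripper_force: 30.0
```

```bash
python3 -c "
from bench import env
s=env.sense();print(s['joints'][5],s['wrist_torque'])"
```

```text
1.903715923226245 [-0.34075682 -0.18628717  0.33112236]
```

{"api": "move_arm", "payload": {
  "deltas": [0,0,0,0,0,2,0,0,0,0,0,2]
}}

```text
t: 5.4
position: [530.1, -142.3, 146.0]
ee_rot: [0.905, -0.425, 0.0, 0.0]
contact_force: [0.6, -2.6, -0.2]
width: 40.5
gripper_force: 30.0
```

```bash
python3 -c "
from bench import env
s=env.sense();print(s['joints'][5],s['wrist_torque'])"
```

```text
1.9734380128604043 [-0.26715852 -0.21960907  0.38457026]
```

Biting: 0.33 then 0.385 N m, so the gasket is at about 0.15–0.18 rad. About 5° more to go.

{"api": "move_arm", "payload": {
  "deltas": [0,0,0,0,0,2,0,0,0,0,0,2,0,0,0,0,0,1.5,0,0,0,0,0,0]
}}

```text
t: 5.8
position: [530.1, -142.2, 146.0]
ee_rot: [0.884, -0.468, 0.0, 0.0]
contact_force: [1.4, -2.8, -0.2]
width: 39.9
gripper_force: 30.0
```

```bash
python3 - <<'E'
from bench import env
import cv2
s=env.sense();i=env.snapshot("wrist")
cv2.imwrite("pics/w3.png",i[:,:,::-1])
print(s["t"],s["joints"][5],s["wrist_torque"])
E
```

```text
5.8 2.069364525396538 [-0.38951261 -0.25371575  0.30059424]
```

View pics/w3.png

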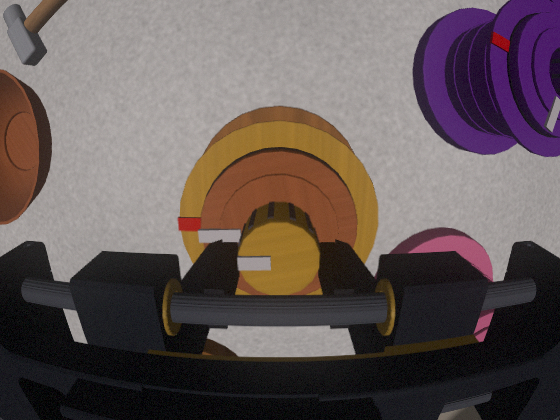

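The red mark is now at (190,224), next to the pointer's outer end at (199,236). I'll check the angle.

```bash
python3 - <<'E'
from bench import env
from h import *
c=env.get_calibration("wrist")
K=np.array([530,-142.5,0])
P,R=fish(c,199,236,136.5),fish(c,190,224,121)
a=lambda v:np.degrees(np.arctan2(*(v-K)[1::-1]))
print(np.hypot(*(P-K)[:2]),np.hypot(*(R-K)[:2]),a(P),a(R),a(P)-a(R))
E
```

```text
48.99337179890461 58.58298952513807 35.746903680085985 33.35981800179027 2.387085678295712
```

The pointer is about 2° short of the mark, with the gasket at about 0.21 rad, well inside the band. Letting go and lifting.

{"api": "move_arm", "payload": {
  "deltas": [0,0,0,0,0,0,0,0,0,0,0,0,0,0,0,0,0,0,0,0,0,0,0,0,0,0,0,0,0,0,0,0,0,0,0,0],
  "gripper": 100
}}

```text
t: 6.45
position: [529.9, -141.9, 145.9]
ee_rot: [0.884, -0.468, -0.0, -0.0]
contact_force: [0.8, 0.2, -0.5]
width: 85.8
gripper_force: 0.0
```

{"api": "move_arm", "payload": {
  "deltas": [0,0,-15,0,0,0,0,0,-25,0,0,0,0,0,-30,0,0,0,0,0,-30,0,0,0,0,0,0,0,0,0,0,0,0,0,0,0]
}}

```text
t: 7.05
position: [529.9, -142.0, 245.8]
ee_rot: [0.884, -0.468, 0.0, -0.0]
contact_force: [0.1, 0.2, -0.2]
width: 88.2
gripper_force: 0.0
```

```bash
python3 - <<'E'
from bench import env
import cv2
i=env.snapshot("wrist")
cv2.imwrite("pics/w4.png",i[:,:,::-1])
E
```

```text
(no output)
```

View pics/w4.png

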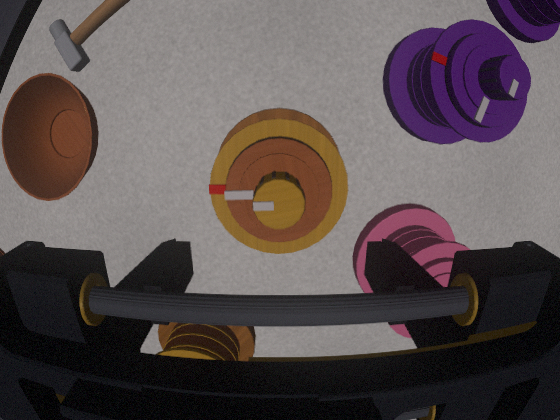

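The pointer's outer end at (225,195) stays aligned with the red mark at (217,189), and the gripper is clear.

```bash
python3 -c "
from bench import env
print(env.hand_in())"
```

```text
the job is handed in; nothing more can be done
None
```

The brass-knobbed lid is turned snug with its pointer about 2° short of the red mark by the camera estimate (gasket about 0.21 rad), the gripper has let go and is clear, the black-knobbed lid was not touched, and the job is handed in; no verdict was returned.

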